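# Run down the loose wing nut of a book press

## Task

One of the four wing nuts on the book press has been left backed off up its rod. Without gripping it, push its wings round clockwise with a fingertip, stroke after stroke, until the nut is fully tight down on its washer. Leave the other three nuts tight and everything lying on and around the press where it is.

Things in the scene. Friction and masses are not known exactly. Their poses are not given: they have to be found in the camera images.
- press: wooden book press, fixed to the table: two wooden boards 220 (its x) x 330 mm (its y) with sketchbooks clamped between; the upper board's flat top is 104 mm above the table. Origin under its centre at table height, z up. Four upright threaded rods, 12 mm thick, come up through it 80 mm (x) and 130 mm (y) from its centre and end 50 mm above the board; each has a washer (2 mm x 28 mm) and a wing nut
- nut1_base (a point): the loose steel wing nut; it looks like the other three, is on any of the rods and is the one standing 7 to 11 mm above its washer. Two opposite ears, 66 mm across both; boss between them 23 mm wide, 14 mm high. This point is on the nut's axis at its underside and moves with it; z up, x along one ear (the other is along -x)
- nut1 (a joint): how far the loose nut is unscrewed, rad: 0 = hard down on its washer (a firm stop; the wood gives slightly), grows anticlockwise seen from above; it rises 6 mm per turn. Starts 7.5 to 11.5 rad up, turns easily (0.012 N m of friction) and stays where it is left; 14 is the end of the rod
- nut1_ears: the two ears (wings) of the loose nut, origin and axes as nut1_base. Each is an upright round lobe 24 mm across and 6 mm thick, centred 21 mm from the axis (along +x and -x) and 20 mm above the nut's underside, so it reaches from 8 to 32 mm above it and from 9 to 33 mm out
- nut1_push: the flat upright sides of the ears that are pushed to tighten the loose nut, 3 mm from the ears' mid-plane: the +y side of the ear along +x, the -y side of the ear along -x; origin and axes as nut1_base
- nut1_back: the opposite flat sides of the ears of the loose nut; origin and axes as nut1_base
- nut2_base (a point): a wing nut of the same shape that is already tight on its washer; this point lies on its axis at its underside, x along one ear
- nut2 (a joint): how far that nut (nut2) is unscrewed, rad: 0 = tight (as it starts), grows anticlockwise; stiff, about 0.35 N m
- nut3_base (a point): a wing nut of the same shape that is already tight on its washer; this point lies on its axis at its underside, x along one ear
- nut3 (a joint): how far that nut (nut3) is unscrewed, rad: 0 = tight (as it starts), grows anticlockwise; stiff, about 0.35 N m
- nut4_base (a point): a wing nut of the same shape that is already tight on its washer; this point lies on its axis at its underside, x along one ear
- nut4 (a joint): how far that nut (nut4) is unscrewed, rad: 0 = tight (as it starts), grows anticlockwise; stiff, about 0.35 N m
- weight: brass paperweight with a small knob, 44 mm across, 36 mm high, standing on the press's upper board; origin at the centre of its underside
- folder: cream bone folder, flat, 120 x 19 x 5 mm, lying on the press's upper board; origin under its middle
- eraser: white block eraser 44 x 21 x 13 mm lying on the press's upper board; origin under its middle
- glue: jar of glue with a black lid, 68 mm across, 85 mm high, on the table; origin at the centre of its underside
- tape: roll of masking tape lying flat, 94 mm across, 24 mm high, on the table; origin at the centre of its underside
- tin: metal tin of brushes, 68 mm across, the tin 100 mm and its brushes up to 190 mm high, on the table; origin at the centre of its underside
- sketchbook: small hardback sketchbook 148 x 105 x 14 mm lying on the table; origin under its middle

How it is judged:
At the end, for the whole second after the job is handed in: The loose nut is screwed down to within 0.2 rad of its stop and at rest, the other three nuts are within 0.3 rad of tight, and the weight, folder, eraser, glue, tape, tin and sketchbook are within 25 mm of where they started (value of joint nut1 below 0.2 rad and velocity of joint nut1 between -0.1 and 0.1 rad/s and value of joint each of nut2, nut3, nut4 below 0.3 rad and distance of each of weight, folder, eraser, glue, tape, tin, sketchbook from where it was at the start of the episode below 0.025 m); the robot touches nothing.
It fails at once if an ear of the loose nut is pinched: both flat sides are pressed by the fingers at once (more than 1.5 N each) (contact force between the fingers and nut1_push above 1.5 N and contact force between the fingers and nut1_back above 1.5 N).
It fails at once if the loose nut is gripped with the fingers on either side of it (the point between the finger pads within 10 mm of the nut's axis while they press its ears with more than 1.5 N) (contact force between the fingers and nut1_ears above 1.5 N and horizontal distance between the grasp point and nut1_base below 0.01 m).
It fails at once if one of the other three nuts is loosened by more than 0.3 rad (value of joint any of nut2, nut3, nut4 above 0.3 rad).
It fails at once if something lying on or around the press is lifted, carried or knocked more than 25 mm (distance of any of weight, folder, eraser, glue, tape, tin, sketchbook from where it was at the start of the episode above 0.025 m).
It also fails if it takes over 64 s, if anything falls off the work surface, if the arm or the gripper's body presses on something with over 40 N, if the wrist force passes 120 N, or if a joint passes its speed limit or range.

## Robot

A 7-joint arm with a two-finger parallel gripper is mounted at the origin on the work surface. World frame = base frame: x ahead of the robot, y to its left, z up, the work surface at z = 0. Lengths are in m, angles in rad, forces in N, time in s.
With the tool pointing down it reaches from about 0.425 to 0.925 m from the base axis. Payload 6.8 kg.
Tool frame: the origin (TCP) lies at the very end of the fingers, on their centre line; the grasp point (between the pads) lies 19 mm behind it; z points along the fingers, y is the line along which they close (so a half turn about z gives the same grasp; the last joint's range is limited). The gripper opens to 85 mm and grips with 20 to 120 N. Pads are 22 mm wide; open, the fingers measure 114 mm over their backs; the gripper's body (76 mm by 85 mm) begins 54 mm behind the grasp point. The pads swing forward as they close: fully open they stand 13 mm farther back than shut.
Start: joints at [-1.243, 0.477, 0.022, 1.555, -0.011, 1.109, -0.083], TCP at [0.285, 0.612, 0.231] pointing down, gripper open.
Joint ranges: [-2.96, 2.96], [-0.34, 2.1], [-1.41, 1.46], [0.24, 2.44], [-1.37, 4.51], [0.17, 1.92], [-2.96, 2.96]. Speed limits (rad/s): [2.39, 2.39, 3.14, 3.14, 3.14, 3.14, 3.14].

## Interface

Orientations are given as a unit quaternion [w, x, y, z].
In Python, from station import bot gives the robot as it stands.
- The arm moves only by the tool jog_arm, never from a script. Its argument "motion" is a list of rows, each a list of 7 numbers: the turn, a rotation vector about the tool's x, y, z in rad, then the shift along the tool's x, y, z in mm, then the finger opening in mm, from 0 to 85.4. A call has 1 to 10 rows; each row is the pose to reach, as a shift and turn from the pose commanded when the call began, along the tool's axes at that moment; what a row does not reach only later rows make up. A row lasts 1/8 s, in which the tool goes at most 62.5 mm and 10.7 degrees, less where a joint would pass 70% of its speed; a pose out of reach is approached as far as the arm can. A call with a gripper value outside its range is refused whole. The fingers move at their own pace and stop on an object; "grip_force" is the grip in N (left out, the last holds). Time passes only in rows, so rows that repeat a pose let the fingers close. It gives the time, the measured TCP pose, the force, the opening and the grip force at its end, in the units of the state.
- bot.get_obs(): the state, without advancing time (a new reading comes with each control period).
- bot.read_camera(name): name is "side" or "top" or "wrist"; returns a dict with "pixels" (400x640x3 uint8, red, green, blue), "camera_matrix" (3x3 intrinsics, pixels), "distortion" ([k1, k2, p1, p2, k3] as OpenCV has them; the pictures are not rectified), "T" (4x4, takes a point from camera to world coordinates); the wrist camera has in their place "tool_from_camera" (4x4, takes a point from camera to tool coordinates, whose origin is the TCP and whose axes are the flange's). Camera axes: x right, y down, z forward; pixel columns grow to the right and rows downward; lengths in m; the calibration is good to about 2 mm. A picture is of the moment at which its call begins: read the wrist's pose just before it. There is no depth.
- bot.hand_in(): hands the job in; it is judged then, once.
Trained networks look in a picture, given as the dict that the camera call returned (one of the last four; its "shot" number tells which), for a name from the list of things; names that differ only in an ending like _2 or _b are one class to them, and where a whole thing is asked for, a point or a joint stands for the part that bears it (a point fixed in the world has none). Each returns a list of dicts, best first, with "score" (0 to 1); they miss things now and then, are a little off and sometimes report something else, mostly with a low value. They report only what shows in the picture. A call takes as long as a camera call.
- bot.spot_in(thing, picture): "xy" ([column, row] in pixels, amid what is visible of it).
- bot.tip_of(thing, picture): "xy" ([column, row] in pixels: a listed point, or the origin of a listed thing).
The state is a dict: "t": time; "q": joint angles; "joint_vel": joint speeds; "joint_torque": joint torques, N m; "eef_pos": TCP position; "tool_rot": TCP orientation; "contact_force": force on the tool from outside, world axes, zero at the start; "torque": the same for the moment, N m; "gripper_width": opening from 0.0 (shut) to 1.0 (fully open); "grasp_force": force on a finger pad.
Only numpy, scipy, OpenCV 4.12 (cv2) and the standard library are available. Lean on these libraries where they do the work, as an engineer would, in place of code of your own. Each camera call takes 0.05 s, during which the arm holds its last target. There are 200 camera calls.

## Working session

There is one attempt and no reset: what is moved stays moved. The work goes in short steps, Python scripts to look and compute and a tool call to move; the robot and the scene stay as the last step left them, time stands still between calls to the robot, and variables do not carry over. Pictures are saved under pics/ and viewed, at most 11 in all, crops included, and the job is handed in when it is done.

Besides the shell and the picture viewer there is one more tool, called after "Emit:" as a command line: name --pt "numbers of a row" for each row, then --argument value for the rest. jog_arm: Moves the arm, as the interface text tells. Its arguments: {"type":"object","properties":{"motion":{"type":"array"},"grip_force":{"type":"number"}},"required":["motion"]}

```bash
ls; mkdir -p pics; python3 - <<'E'
from station import bot
import cv2,numpy as np
np.set_printoptions(precision=4,suppress=True)
o=bot.get_obs(); print({k:np.round(v,3) for k,v in o.items()})
for n in ["top","side"]:
    p=bot.read_camera(n); cv2.imwrite(f"pics/{n}0.png",p["pixels"][:,:,::-1])
    print(n,p["camera_matrix"],p["distortion"],p["T"])
    for t in ["nut1_base","nut2_base","press","weight","folder","eraser","glue","tape","tin","sketchbook"]:
        print(t,[(np.round(d["xy"],1).tolist(),round(d["score"],2)) for d in bot.tip_of(t,p)][:5])
E
```

```text
pics
{'t': np.float64(0.0), 'q': array([-1.243,  0.478,  0.022,  1.556, -0.012,  1.109, -0.083]), 'joint_vel': array([-0.001, -0.   , -0.   ,  0.001, -0.001, -0.001,  0.001]), 'joint_torque': array([  0.   , -59.645,   1.608, -28.119,   0.012,   0.009,  -0.   ]), 'eef_pos': array([0.285, 0.611, 0.23 ]), 'tool_rot': array([-0.   ,  0.216,  0.976, -0.001]), 'contact_force': array([ 0.092, -0.514,  0.835]), 'torque': array([ 0.013, -0.047,  0.015]), 'grasp_force': np.float64(0.0), 'gripper_width': np.float64(1.003)}
top [[372.8647   0.     318.7417]
 [  0.     372.8647 199.3681]
 [  0.       0.       1.    ]] [-0.0286  0.      0.      0.      0.    ] [[-0.0221 -0.9937  0.1096  0.4431]
 [-0.9997  0.0211 -0.0107  0.0035]
 [ 0.0084 -0.1098 -0.9939  0.9554]
 [ 0.      0.      0.      1.    ]]
nut1_base [([407.0, 224.8], 0.45)]
nut2_base [([292.5, 215.3], 0.62)]
press [([347.3, 192.0], 0.9)]
weight []
folder [([348.9, 186.9], 0.77)]
eraser [([353.7, 212.0], 0.58)]
glue [([467.3, 233.5], 0.56)]
tape [([162.2, 166.9], 0.94)]
tin [([150.4, 258.1], 0.75)]
sketchbook [([467.7, 157.1], 0.61)]
side [[363.9502   0.     318.4385]
 [  0.     363.9502 198.8952]
 [  0.       0.       1.    ]] [0.0095 0.     0.     0.     0.    ] [[ 0.7372 -0.3956  0.5478 -0.0203]
 [-0.6756 -0.4191  0.6065 -0.6129]
 [-0.0104 -0.8172 -0.5763  0.6634]
 [ 0.      0.      0.      1.    ]]
nut1_base [([361.0, 190.3], 0.75), ([362.2, 232.7], 0.51)]
nut2_base [([297.6, 188.8], 0.68)]
press [([345.8, 229.2], 0.65)]
weight [([360.4, 192.1], 0.48), ([411.5, 211.5], 0.21)]
folder [([408.0, 211.0], 0.69), ([346.0, 202.2], 0.62)]
eraser [([330.7, 210.7], 0.41)]
glue [([408.0, 323.6], 0.91)]
tape [([271.1, 156.5], 0.79)]
tin [([205.9, 182.6], 0.61), ([409.0, 212.2], 0.43)]
sketchbook [([463.8, 278.8], 0.55)]
```

```bash
python3 - <<'E'
import cv2
a=cv2.imread("pics/top0.png")[110:290,230:450]; cv2.imwrite("pics/topc.png",cv2.resize(a,None,fx=3.3,fy=3.3,interpolation=cv2.INTER_CUBIC))
a=cv2.imread("pics/side0.png")[120:330,180:500]; cv2.imwrite("pics/sidec.png",cv2.resize(a,None,fx=2.5,fy=2.5,interpolation=cv2.INTER_CUBIC))
E
```

```text
(no output)
```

View pics/topc.png

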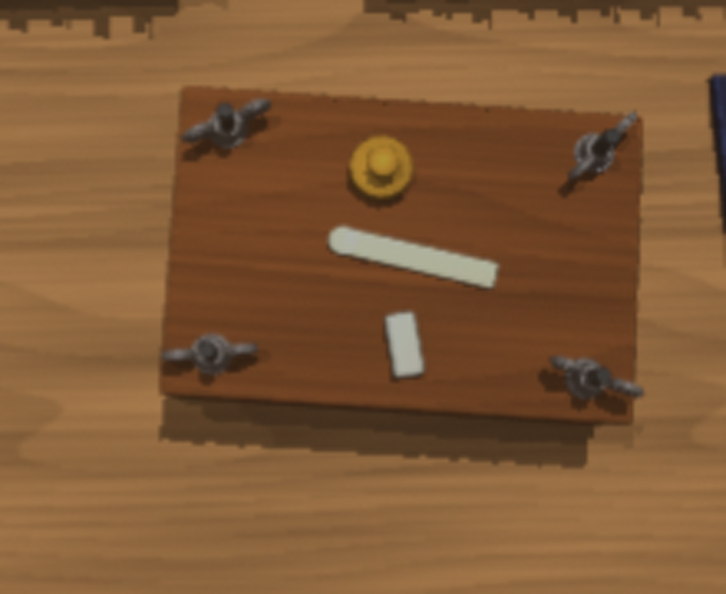

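View pics/sidec.png

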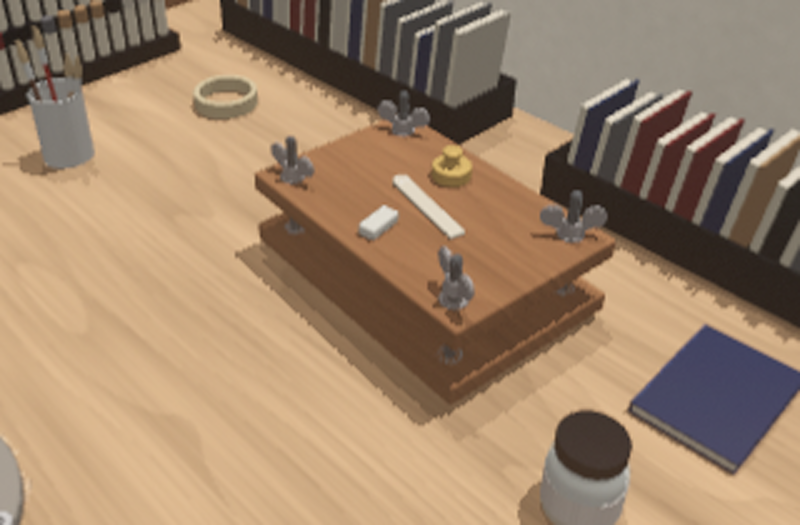

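The top crop shows the board with corners at about (182,88), (642,115), (632,422) and (162,393), and a nut near each corner. The side crop shows the four nuts at (291,160), (403,118), (573,220) and (455,285). Next I'll fit the press pose and compare nut heights with the model.

```bash
cat > h.py <<'E'
import numpy as np,cv2
from scipy.optimize import least_squares
np.set_printoptions(precision=4,suppress=True)
def proj(p,P):
    Ti=np.linalg.inv(p["T"]); P=np.atleast_2d(P).astype(float)
    return cv2.projectPoints(P,cv2.Rodrigues(Ti[:3,:3])[0],Ti[:3,3],p["camera_matrix"],p["distortion"])[0][:,0]
def ray(p,xy,z):
    u=cv2.undistortPoints(np.array([[xy]],float),p["camera_matrix"],p["distortion"])[0,0]
    d=p["T"][:3,:3]@np.array([u[0],u[1],1]); o=p["T"][:3,3]
    return o+d*(z-o[2])/d[2]
E
python3 - <<'E'
from h import *
from station import bot
T=bot.read_camera("top");S=bot.read_camera("side")
c=np.array([(182,88),(642,115),(632,422),(162,393)])/3.3+[230,110]
C=np.array([(.11,.165),(.11,-.165),(-.11,-.165),(-.11,.165)])
cs=np.array([(397,118),(613,245),(455,335),(256,180)])/2.5+[180,120]
def R(a): return np.array([[np.cos(a),-np.sin(a)],[np.sin(a),np.cos(a)]])
def w(v,q,z): return np.c_[q@R(v[2]).T+v[:2],np.full(len(q),z)]
f=lambda v,s=1: np.r_[(proj(T,w(v,C,.104))-c).ravel(),(s*(proj(S,w(v,C,.104))-cs)).ravel()]
r=least_squares(f,[.5,-.06,0]); print("both",r.x,r.fun.reshape(-1,2)); r0=least_squares(lambda v:f(v,0),[.5,-.06,0]); print("top",r0.x)
v=r.x; rods=np.array([(.08,.13),(.08,-.13),(-.08,-.13),(-.08,.13)])
out=[]
for i,q in enumerate(rods):
    W=w(v,q[None],0)[0]; print(i,W,np.hypot(*W[:2]))
    row=[]
    for p in (T,S):
        im=p["pixels"][:,:,::-1]; x0,y0=(proj(p,W+[0,0,.125])[0]-20).astype(int)
        k=cv2.resize(im[y0:y0+40,x0:x0+40],(280,280),interpolation=cv2.INTER_CUBIC)
        for z,col in ((.104,(0,255,0)),(.124+.002,(255,255,0)),(.154,(0,0,255))):
            u=(proj(p,W+[0,0,z])[0]-[x0,y0]+.5)*7; cv2.circle(k,tuple(u.astype(int)),3,col,-1)
        row.append(k)
    out.append(np.vstack(row))
m=np.hstack(out); cv2.imwrite("pics/nuts.png",cv2.resize(m,(800,400)))
E
```

```text
both [ 0.5637 -0.0869 -0.0809] [[ 0.4358 -0.1416]
 [ 1.4289  0.1839]
 [ 1.8974  1.2377]
 [-0.1519  1.5297]
 [ 1.2065 -3.3927]
 [ 1.0903 -3.0069]
 [-0.1068 -0.7041]
 [-2.4303 -3.5004]]
top [ 0.5655 -0.0849 -0.0812]
0 [0.654  0.0362 0.    ] 0.6549604218065018
1 [ 0.6329 -0.223   0.    ] 0.6710682765221563
2 [ 0.4735 -0.21    0.    ] 0.5179633189419117
3 [0.4945 0.0491 0.    ] 0.49691701736593213
```

View pics/nuts.png

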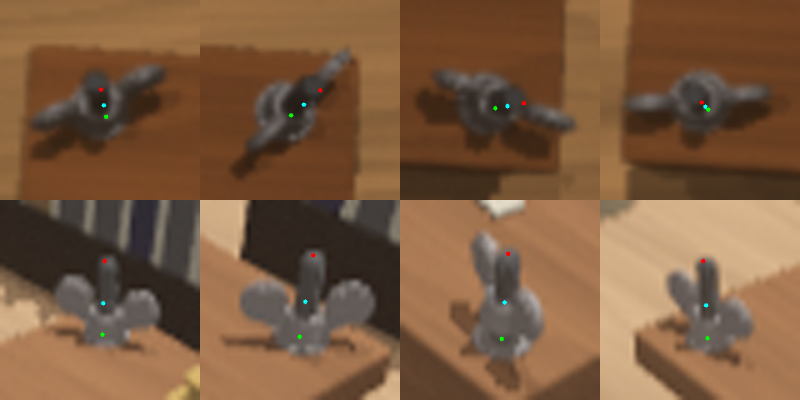

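Compared with the model, three nuts have their ear centres at the tight height. The one in the third column (nearest corner, rod at about (0.474,-0.209)) sits about 9 mm higher, so it's the loose nut. I'll move over, closing the gripper on the way.

Emit:
jog_arm --pt "0 0 0 -50 -40 -20 0" --pt "0 0 0 -100 -80 -20 0" --pt "0 0 0 -150 -122 -20 0" --pt "0 0 0 -200 -163 -20 0" --pt "0 0 0 -250 -204 -20 0" --pt "0 0 0 -290 -240 -20 0" --pt "0 0 0 -311 -254 -20 0" --pt "0 0 0 -336 -303 -20 0" --pt "0 0 0 -362 -352 -20 0" --pt "0 0 0 -386 -400 -20 0"

```text
t: 2.45
eef_pos: [0.4661, 0.0845, 0.2516]
tool_rot: [0.0, 0.216, 0.976, 0.0]
contact_force: [0.9, -0.8, 0.1]
gripper_width: 0.001
grasp_force: 0.0
```

Emit:
jog_arm --pt "0 0 0 -25 -50 0 0" --pt "0 0 0 -50 -100 0 0" --pt "0 0 0 -75 -145 0 0" --pt "0 0 0 -94 -183 0 0" --pt "0 0 0 -94 -183 0 0" --pt "0 0 0 -94 -183 0 0"

```text
t: 3.2
eef_pos: [0.474, -0.1185, 0.2513]
tool_rot: [-0.0, 0.216, 0.976, 0.0]
contact_force: [-0.6, 0.3, -0.3]
gripper_width: 0.004
grasp_force: 0.0
```

```bash
python3 - <<'E'
from h import *
from station import bot
o=bot.get_obs(); print({k:np.round(v,3) for k,v in o.items()})
p=bot.read_camera("wrist"); cv2.imwrite("pics/w1.png",p["pixels"][:,:,::-1])
print(p["camera_matrix"],p["distortion"],p["tool_from_camera"])
for t in ["nut1_base","nut2_base","nut1_ears","eraser"]:
    print(t,[(np.round(d["xy"],1).tolist(),round(d["score"],2)) for d in bot.tip_of(t,p)][:5])
E
```

```text
{'t': np.float64(3.2), 'q': array([-0.287,  0.146,  0.453,  1.99 , -0.075,  1.021,  1.337]), 'joint_vel': array([-0.019, -0.001, -0.014,  0.003,  0.001,  0.002,  0.004]), 'joint_torque': array([  1.144, -32.671,   3.049, -26.805,   0.105,  -0.006,   0.021]), 'eef_pos': array([ 0.474, -0.119,  0.251]), 'tool_rot': array([-0.   ,  0.216,  0.976,  0.   ]), 'contact_force': array([-0.59 ,  0.341, -0.274]), 'torque': array([ 0.107, -0.013, -0.018]), 'grasp_force': np.float64(0.0), 'gripper_width': np.float64(0.004)}
[[306.9058   0.     321.0004]
 [  0.     306.9058 199.3981]
 [  0.       0.       1.    ]] [-0.041  0.     0.     0.     0.   ] [[-0.0005 -0.9601 -0.2795  0.071 ]
 [ 1.     -0.0007  0.0005 -0.    ]
 [-0.0006 -0.2795  0.9601 -0.1425]
 [ 0.      0.      0.      1.    ]]
nut1_base [([237.2, 224.0], 0.55)]
nut2_base [([494.8, 134.8], 0.88), ([368.9, 215.7], 0.38)]
nut1_ears [([236.1, 227.1], 0.76)]
eraser [([365.7, 194.9], 0.87)]
```

View pics/w1.png

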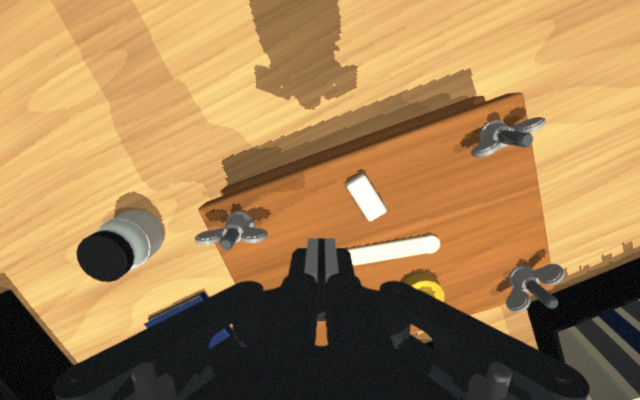

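The wrist view shows the loose nut at (237,225): the rod tip is near (228,243) and the ears near (213,238) and (255,235). The closed fingertips are at (321,250). I'll compute the axis and the ear direction.

```bash
cat >> h.py <<'E'
from scipy.spatial.transform import Rotation as Ro
def wristT(o,p):
    w=o["tool_rot"]; M=np.eye(4); M[:3,:3]=Ro.from_quat([w[1],w[2],w[3],w[0]]).as_matrix(); M[:3,3]=o["eef_pos"]
    p["T"]=M@p["tool_from_camera"]; return p
E
python3 - <<'E'
from h import *
from station import bot
o=bot.get_obs(); p=wristT(o,bot.read_camera("wrist"))
for n,xy,z in (("rodtop",(228,243),.154),("base",(237.2,224),.115),("earL",(210,238),.135),("earR",(258,236),.135),("eraser",(365.7,194.9),.104)): print(n,ray(p,xy,z))
t=bot.read_camera("top"); 
for n,xy,z in (("base",(407,224.8),.115),("rodtop",(374.3+0,0),.154)): print("top",n,ray(t,xy,z))
for q in (t,p):
  print([(np.round(d["xy"],1),d["score"],ray(q,d["xy"],.135)) for d in bot.spot_in("nut1_ears",q)])
  print([(np.round(d["xy"],1),d["score"],ray(q,d["xy"],.135)) for d in bot.spot_in("nut1_push",q)])
im=p["pixels"][:,:,::-1][195:265,190:280]; cv2.imwrite("pics/w1c.png",cv2.resize(im,None,fx=7,fy=7,interpolation=cv2.INTER_CUBIC))
E
```

```text
rodtop [ 0.4747 -0.2057  0.154 ]
base [ 0.4716 -0.2066  0.115 ]
earL [ 0.4686 -0.2276  0.135 ]
earR [ 0.4854 -0.1865  0.135 ]
eraser [ 0.5005 -0.0819  0.104 ]
top base [ 0.4738 -0.2037  0.115 ]
top rodtop [ 0.9947 -0.1446  0.154 ]
[]
[]
[(array([222.1, 237.2]), 0.76, array([ 0.4726, -0.2171,  0.135 ]))]
[(array([253.7, 233.3]), 0.73, array([ 0.4814, -0.1888,  0.135 ]))]
```

View pics/w1c.png

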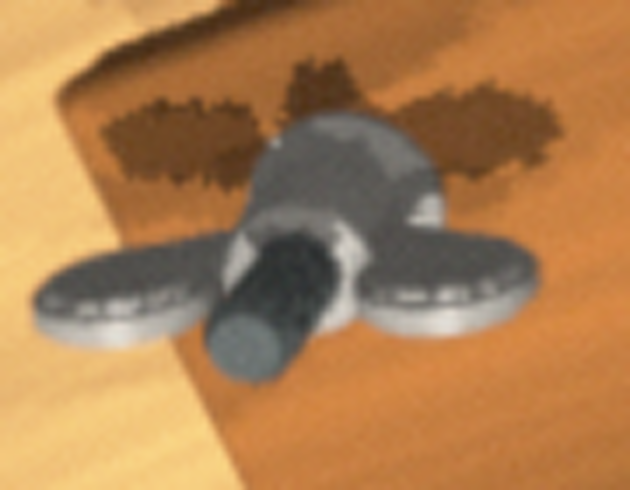

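Emit:
jog_arm --pt "0 0 0 -5 -40 20 0" --pt "0 0 0 -10 -80 40 0" --pt "0 0 0 -10 -80 40 0" --pt "0 0 0 -10 -80 70 0" --pt "0 0 0 -10 -80 95 0" --pt "0 0 0 -10 -80 115 0" --pt "0 0 0 -10 -80 125 0" --pt "0 0 0 -10 -80 125 0" --pt "0 0 0 -10 -80 125 0"

```text
t: 4.88
eef_pos: [0.45, -0.196, 0.1271]
tool_rot: [0.001, 0.216, 0.976, 0.0]
contact_force: [0.6, -0.5, 1.0]
gripper_width: 0.003
grasp_force: 0.0
```

```bash
python3 - <<'E'
from h import *
from station import bot
o=bot.get_obs(); p=wristT(o,bot.read_camera("wrist")); s=bot.read_camera("side")
print(o["eef_pos"],o["tool_rot"])
u=proj(s,[.4745,-.207,.13])[0].astype(int); print(u)
a=cv2.resize(s["pixels"][u[1]-40:u[1]+30,u[0]-50:u[0]+50,::-1],(571,400),interpolation=cv2.INTER_CUBIC)
b=p["pixels"][150:350,220:420,::-1]; b=cv2.resize(b,(229,229)); c=np.zeros((400,229,3),np.uint8); c[:229]=b
cv2.imwrite("pics/c2.png",np.hstack([a,c]))
E
```

```text
[ 0.45   -0.196   0.1271] [0.0007 0.2161 0.9764 0.0001]
[360 229]
```

View pics/c2.png

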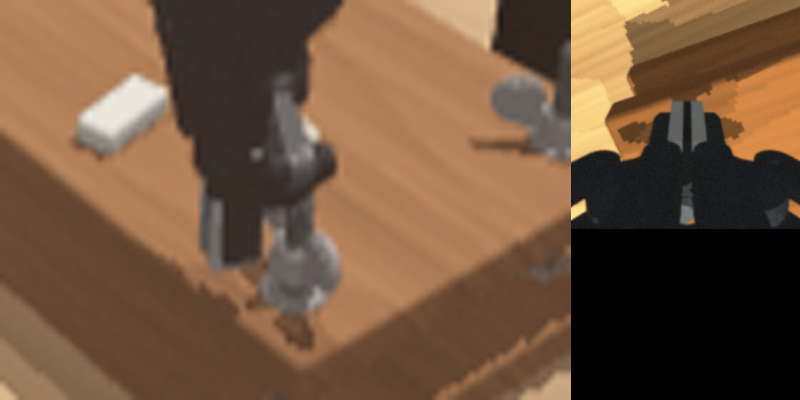

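The crop shows the fingertip at (230,260), beside the nut at (300,270) and clear of it. A dark gripper knuckle at (320,165) is close to the rod's top, so I'll check that height before orbiting.

```bash
python3 - <<'E'
from h import *
from station import bot
o=bot.get_obs(); s=bot.read_camera("side")
M=wristT(o,{"tool_from_camera":np.eye(4)})["T"]; sc=100/571
f=lambda x,y:(310+x*sc,189+y*sc)
print("rodtop crop",(proj(s,[.4745,-.207,.154])[0]-[310,189])/sc)
for t in [(0,0,0),(11,8,0),(-11,8,0),(-11,-8,0),(0,-28,-40),(0,28,-40),(0,-30,-50),(-11,-28,-40)]:
    print(t,(proj(s,(M@np.r_[np.array(t)/1e3,1])[:3])[0]-[310,189])/sc)
o_=s["T"][:3,3]
for n,xy in (("knobC",(318,165)),("knobbottom",(300,200))):
  a=np.linalg.inv(M)@np.r_[o_,1]; b=np.linalg.inv(M)@np.r_[ray(s,f(*xy),.15),1]
  for x in (-.011,0,.011):
    k=(x-a[0])/(b-a)[0]; print(n,(a+k*(b-a))[:3]*1e3)
E
```

```text
rodtop crop [293.8277 185.6263]
(0, 0, 0) [227.1796 253.1558]
(11, 8, 0) [193.8151 246.3119]
(-11, 8, 0) [245.5296 235.0074]
(-11, -8, 0) [260.8424 260.0618]
(0, -28, -40) [258.9572 218.0326]
(0, 28, -40) [204.8136 131.5235]
(0, -30, -50) [262.2865 200.4148]
(-11, -28, -40) [286.2999 212.1046]
knobC [-11.     -51.1909 -79.7322]
knobC [  0.     -73.3551 -99.0397]
knobC [  11.      -95.5193 -118.3473]
knobbottom [-11.     -38.8439 -54.2198]
knobbottom [  0.     -61.5295 -74.6047]
knobbottom [ 11.     -84.2151 -94.9896]
```

The knuckle sits at least 54 mm above the tip, so the rod (27 mm above it) is clear. Starting the orbit.

Emit:
jog_arm --pt "0 0 0 -1 7.2 0 0" --pt "0 0 0 -3.8 14 0 0" --pt "0 0 0 -8.2 19.8 0 0" --pt "0 0 0 -14 24.2 0 0" --pt "0 0 0 -20.8 27 0 0" --pt "0 0 0 -28 28 0 0" --pt "0 0 0 -35.2 27 0 0" --pt "0 0 0 -42 24.2 0 0" --pt "0 0 0 -42 24.2 0 0"

```text
t: 6.15
eef_pos: [0.4982, -0.1927, 0.1264]
tool_rot: [0.001, 0.217, 0.976, -0.0]
contact_force: [0.2, -0.3, -0.1]
gripper_width: -0.004
grasp_force: 0.0
```

```bash
python3 - <<'E'
from h import *
from station import bot
o=bot.get_obs(); s=bot.read_camera("side")
print(o["eef_pos"],o["contact_force"],o["torque"])
d=o["eef_pos"]-[.4745,-.207,0]; print(np.hypot(d[0],d[1]),155-np.degrees(np.arctan2(d[1],d[0])))
a=cv2.resize(s["pixels"][189:259,310:410,::-1],(571,400),interpolation=cv2.INTER_CUBIC)
cv2.imwrite("pics/c3.png",a)
E
```

```text
[ 0.4982 -0.1927  0.1264] [ 0.2452 -0.2648 -0.098 ] [0.045  0.0102 0.0318]
0.027671390229864153 123.86259102563335
```

View pics/c3.png

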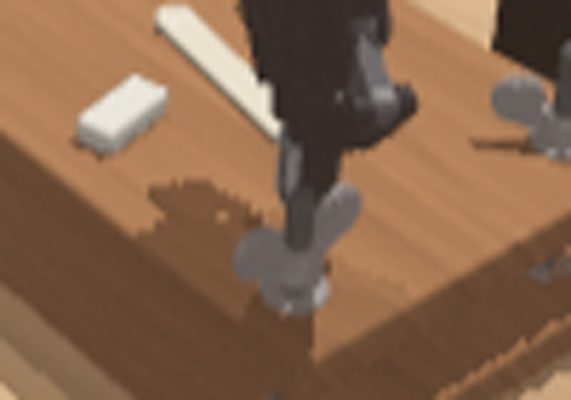

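The nut has turned: its ears are now at (260,250) and (340,215), with the finger behind the far ear and negligible force. Continuing.

Emit:
jog_arm --pt "0 0 0 -5.8 -4.4 0 0" --pt "0 0 0 -10.2 -10.2 0 0" --pt "0 0 0 -13 -17 0 0" --pt "0 0 0 -14 -24.2 0 0" --pt "0 0 0 -13 -31.4 0 0" --pt "0 0 0 -10.2 -38.2 0 0" --pt "0 0 0 -5.8 -44 0 0" --pt "0 0 0 0 -48.4 0 0" --pt "0 0 0 6.8 -51.2 0 0" --pt "0 0 0 14 -52.2 0 0"

```text
t: 7.45
eef_pos: [0.4625, -0.2333, 0.1264]
tool_rot: [0.0, 0.216, 0.976, -0.0]
contact_force: [1.2, -0.5, 0.9]
gripper_width: 0.001
grasp_force: 0.6
```

Emit:
jog_arm --pt "0 0 0 7.2 1 0 0" --pt "0 0 0 14 3.8 0 0" --pt "0 0 0 19.8 8.2 0 0" --pt "0 0 0 24.2 14 0 0" --pt "0 0 0 27 20.8 0 0" --pt "0 0 0 28 28 0 0" --pt "0 0 0 27 35.2 0 0" --pt "0 0 0 24.2 42 0 0" --pt "0 0 0 19.8 47.8 0 0" --pt "0 0 0 14 52.2 0 0"

```text
t: 8.7
eef_pos: [0.4727, -0.1796, 0.1262]
tool_rot: [-0.0, 0.216, 0.976, 0.0]
contact_force: [-1.2, -1.3, -0.2]
gripper_width: 0.003
grasp_force: 0.3
```

```bash
python3 - <<'E'
from h import *
from station import bot
o=bot.get_obs(); s=bot.read_camera("side")
print(o["eef_pos"],o["contact_force"],o["torque"])
d=o["eef_pos"]-[.4745,-.207,0]; print(np.hypot(d[0],d[1]),155-np.degrees(np.arctan2(d[1],d[0])))
a=cv2.resize(s["pixels"][189:259,310:410,::-1],(571,400),interpolation=cv2.INTER_CUBIC)
for z in (.104,.126,.154):
    u=(proj(s,[.4745,-.207,z])[0]-[310,189])*5.71; cv2.circle(a,tuple(u.astype(int)),3,(0,0,255),-1)
cv2.imwrite("pics/c4.png",a)
E
```

```text
[ 0.4727 -0.1796  0.1262] [-1.219  -1.3467 -0.2232] [ 0.0145  0.1234 -0.0122]
0.027434338734931545 61.22865868475483
```

View pics/c4.png

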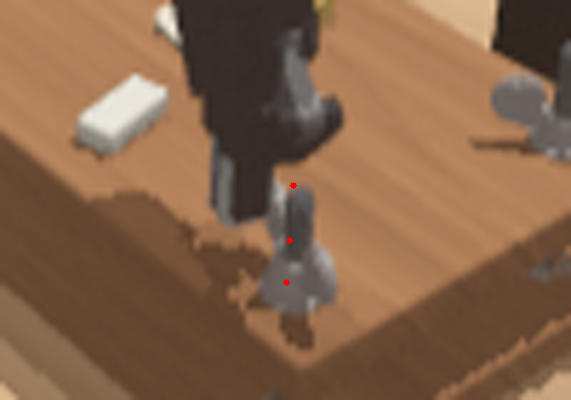

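The finger at (240,215) is still driving the ear freely, and the nut is lower than before. From here I'll use shorter calls and check the force after each.

Emit:
jog_arm --pt "0 0 0 -4.4 2.1 0 0" --pt "0 0 0 -9.1 3.4 0 0" --pt "0 0 0 -14 3.8 0 0" --pt "0 0 0 -18.9 3.4 0 0" --pt "0 0 0 -23.6 2.1 0 0"

```text
t: 9.38
eef_pos: [0.4948, -0.1881, 0.1263]
tool_rot: [0.0, 0.216, 0.976, 0.0]
contact_force: [-0.9, 0.9, -0.1]
gripper_width: 0.0
grasp_force: 0.3
```

Emit:
jog_arm --pt "0 0 0 -3.5 -1.6 0 0" --pt "0 0 0 -6.9 -3.6 0 0" --pt "0 0 0 -9.9 -6.2 0 0" --pt "0 0 0 -12.5 -9.1 0 0"

```text
t: 9.88
eef_pos: [0.5021, -0.2018, 0.1263]
tool_rot: [0.0, 0.216, 0.976, 0.0]
contact_force: [-0.4, 1.0, 0.4]
gripper_width: 0.0
grasp_force: 0.3
```

Emit:
jog_arm --pt "0 0 0 -2.2 -3.2 0 0" --pt "0 0 0 -3.9 -6.6 0 0" --pt "0 0 0 -5.1 -10.3 0 0" --pt "0 0 0 -5.8 -14.2 0 0"

```text
t: 10.38
eef_pos: [0.5013, -0.2171, 0.1263]
tool_rot: [0.0, 0.216, 0.976, -0.0]
contact_force: [0.5, 0.9, 0.3]
gripper_width: -0.0
grasp_force: 0.3
```

Emit:
jog_arm --pt "0 0 0 -0.1 -4 0 0" --pt "0 0 0 0.3 -7.9 0 0" --pt "0 0 0 1.3 -11.7 0 0" --pt "0 0 0 2.7 -15.3 0 0"

```text
t: 10.88
eef_pos: [0.4921, -0.2298, 0.1263]
tool_rot: [0.0, 0.216, 0.976, 0.0]
contact_force: [0.7, 0.6, -0.3]
gripper_width: 0.003
grasp_force: 0.3
```

Emit:
jog_arm --pt "0 0 0 2 -3.4 0 0" --pt "0 0 0 4.4 -6.4 0 0" --pt "0 0 0 7.2 -9.1 0 0" --pt "0 0 0 10.4 -11.4 0 0"

```text
t: 11.38
eef_pos: [0.4778, -0.2356, 0.1263]
tool_rot: [0.0, 0.216, 0.976, -0.0]
contact_force: [0.4, 0.2, 0.2]
gripper_width: -0.001
grasp_force: 0.4
```

Emit:
jog_arm --pt "0 0 0 3.4 -1.9 0 0" --pt "0 0 0 7.1 -3.2 0 0" --pt "0 0 0 10.9 -4 0 0" --pt "0 0 0 14.8 -4.3 0 0"

```text
t: 11.88
eef_pos: [0.4663, -0.2348, 0.1274]
tool_rot: [0.004, 0.216, 0.976, -0.001]
contact_force: [10.5, -7.1, -5.4]
gripper_width: 0.0
grasp_force: 6.5
```

```bash
python3 - <<'E'
from h import *
from station import bot
o=bot.get_obs(); s=bot.read_camera("side")
print(o["eef_pos"],o["contact_force"],o["torque"])
a=cv2.resize(s["pixels"][189:259,310:410,::-1],(571,400),interpolation=cv2.INTER_CUBIC)
for z in (.104,.126,.154):
    u=(proj(s,[.4745,-.207,z])[0]-[310,189])*5.71; cv2.circle(a,tuple(u.astype(int)),3,(0,0,255),-1)
cv2.imwrite("pics/c5.png",a)
E
```

```text
[ 0.4663 -0.2348  0.1274] [10.4754 -7.0996 -5.4306] [-1.6316 -2.5522 -0.0601]
```

View pics/c5.png

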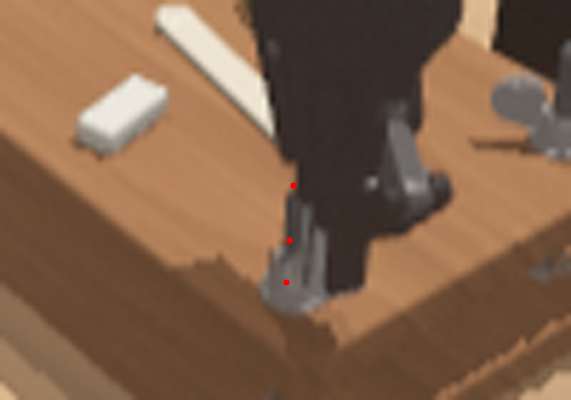

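The force is up to 12.6 N opposing the push and the arm is held back about 4 mm, which fits the nut having bottomed after about 9.9 rad. One more small push should confirm it.

Emit:
jog_arm --pt "0 0 0 2.5 0.2 0 0" --pt "0 0 0 5 0.4 0 0" --pt "0 0 0 5 0.4 0 0"

```text
t: 12.3
eef_pos: [0.4653, -0.2347, 0.1284]
tool_rot: [0.008, 0.216, 0.976, -0.003]
contact_force: [17.3, -11.0, -11.9]
gripper_width: -0.002
grasp_force: 9.6
```

It's stalled: the 5 mm command moved it only 1 mm and the force rose to 23 N. Backing off and lifting.

Emit:
jog_arm --pt "0 0 0 -7 0.6 0 0" --pt "0 0 0 -14.6 1.3 0 0" --pt "0 0 0 -24.8 7.8 0 0" --pt "0 0 0 -24.8 7.8 0 0" --pt "0 0 0 -24.8 7.8 -40 0" --pt "0 0 0 -24.8 7.8 -90 0" --pt "0 0 0 -20 60 -120 0" --pt "0 0 0 -15 105 -125 0" --pt "0 0 0 -15 105 -125 0" --pt "0 0 0 -15 105 -125 0"

```text
t: 13.55
eef_pos: [0.5156, -0.1421, 0.2509]
tool_rot: [-0.001, 0.216, 0.976, -0.0]
contact_force: [-0.1, -0.5, -0.2]
gripper_width: -0.004
grasp_force: 0.0
```

```bash
python3 - <<'E'
from h import *
from station import bot
o=bot.get_obs(); p=wristT(o,bot.read_camera("wrist")); s=bot.read_camera("side")
print(o["eef_pos"],o["contact_force"])
def crop(q,n,marks):
    u=proj(q,[.4745,-.207,.126])[0].astype(int); a=q["pixels"][u[1]-n:u[1]+n,u[0]-n:u[0]+n,::-1]; k=400/(2*n)
    a=cv2.resize(a,(400,400),interpolation=cv2.INTER_CUBIC)
    for z in marks:
        v=(proj(q,[.4745,-.207,z])[0]-u+n+.5)*k; cv2.circle(a,tuple(v.astype(int)),2,(0,0,255),-1)
    return a
cv2.imwrite("pics/c6.png",np.hstack([crop(p,40,(.126,.154)),crop(s,28,(.126,.154))]))
t=bot.read_camera("top")
for n in ["folder","eraser","weight","glue","tape","tin","sketchbook"]: print(n,[(np.round(d["xy"],1).tolist(),round(d["score"],2)) for d in bot.tip_of(n,t)][:2])
E
```

```text
[ 0.5156 -0.1421  0.2509] [-0.1474 -0.5339 -0.1769]
folder [([349.9, 185.5], 0.64)]
eraser [([352.9, 210.1], 0.67)]
weight [([344.1, 160.5], 0.72)]
glue []
tape [([162.4, 166.4], 0.59)]
tin [([154.5, 258.2], 0.59)]
sketchbook [([351.8, 212.3], 0.61)]
```

View pics/c6.png

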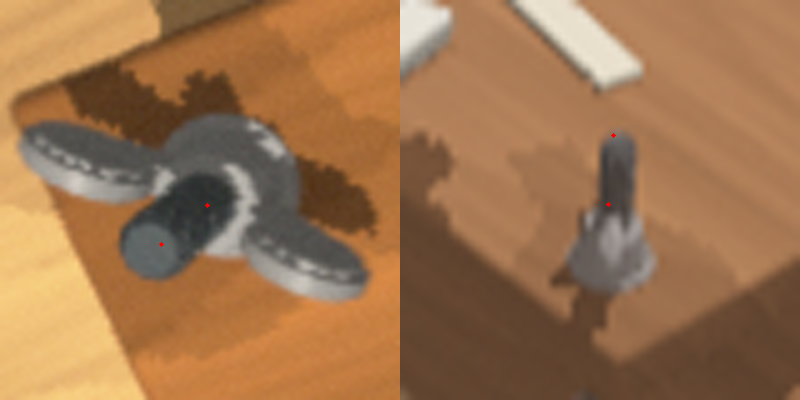

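The nut's ear midpoint, corrected by the rod-top offset, falls on the tight height (126 mm). The left ear ends at (22,150) and the right at (370,275), and everything else is in place. I'll check the ear angle numerically against the stall contact.

```bash
python3 - <<'E'
from h import *
from station import bot
o=bot.get_obs(); p=wristT(o,bot.read_camera("wrist"))
u=proj(p,[.4745,-.207,.126])[0].astype(int)
f=lambda x,y:(u[0]-40+x/5-.5,u[1]-40+y/5-.5)
r=ray(p,f(150,250),.154); print("rod",r)
L=ray(p,f(22,150),.126); R_=ray(p,f(370,275),.126); d=L-R_
print(L,R_,(L+R_)/2,np.linalg.norm(d),"phi L",(155.06-np.degrees(np.arctan2(d[1],d[0])))%360)
E
```

```text
rod [ 0.4745 -0.2087  0.154 ]
[ 0.4515 -0.2316  0.126 ] [ 0.4982 -0.1861  0.126 ] [ 0.4749 -0.2088  0.126 ] 0.06528558908260394 phi L 290.79642807230255
```

Emit:
jog_arm --pt "0 0 0 -5 -50 0 0" --pt "0 0 0 -9.8 -97.2 0 0" --pt "0 0 0 -9.8 -97.2 20 0" --pt "0 0 0 -9.8 -97.2 60 0" --pt "0 0 0 -9.8 -97.2 95 0" --pt "0 0 0 -9.8 -97.2 117 0" --pt "0 0 0 -9.8 -97.2 125 0" --pt "0 0 0 -4 -101.6 125 0" --pt "0 0 0 0.4 -103.7 125 0" --pt "0 0 0 0.4 -103.7 125 0"

```text
t: 15.35
eef_pos: [0.4722, -0.236, 0.1272]
tool_rot: [0.001, 0.216, 0.976, 0.0]
contact_force: [-0.5, 0.3, 0.2]
gripper_width: -0.001
grasp_force: 0.0
```

Emit:
jog_arm --pt "0 0 0 2 -0.6 0 0" --pt "0 0 0 4 -1 0 0" --pt "0 0 0 4 -1 0 0"

```text
t: 15.72
eef_pos: [0.4683, -0.2349, 0.1264]
tool_rot: [0.0, 0.216, 0.976, 0.0]
contact_force: [1.4, 0.2, 0.4]
gripper_width: -0.001
grasp_force: 0.1
```

Emit:
jog_arm --pt "0 0 0 1 -0.2 0 0" --pt "0 0 0 2 -0.3 0 0" --pt "0 0 0 2 -0.3 0 0"

```text
t: 16.1
eef_pos: [0.4676, -0.2347, 0.1267]
tool_rot: [0.001, 0.216, 0.976, -0.0]
contact_force: [4.9, -1.4, -2.1]
gripper_width: 0.002
grasp_force: 2.2
```

Emit:
jog_arm --pt "0 0 0 1 -0.1 0 0" --pt "0 0 0 2 -0.2 0 0" --pt "0 0 0 2 -0.2 0 0"

```text
t: 16.48
eef_pos: [0.4672, -0.2347, 0.1271]
tool_rot: [0.003, 0.216, 0.976, -0.001]
contact_force: [8.5, -2.6, -4.0]
gripper_width: -0.001
grasp_force: 3.9
```

The stop engages straight away: force climbs with under 1 mm of motion, at the same place as before. The nut is tight, so I'll retreat gently.

Emit:
jog_arm --pt "0 0 0 -2 0.2 0 0" --pt "0 0 0 -4 0.5 0 0" --pt "0 0 0 -6 1 0 0" --pt "0 0 0 -10 2 0 0" --pt "0 0 0 -18 8 0 0" --pt "0 0 0 -18 8 0 0" --pt "0 0 0 -18 8 -40 0" --pt "0 0 0 -18 8 -90 0" --pt "0 0 0 -8 105 -125 0" --pt "0 0 0 -8 105 -125 0"

```text
t: 17.73
eef_pos: [0.5169, -0.1397, 0.2527]
tool_rot: [0.001, 0.216, 0.976, 0.001]
contact_force: [-0.0, -0.7, -0.5]
gripper_width: 0.006
grasp_force: 0.0
```

Emit:
jog_arm --pt "0 0 0 0 0 0 0" --pt "0 0 0 0 0 0 0"

```text
t: 17.98
eef_pos: [0.5153, -0.1424, 0.251]
tool_rot: [-0.0, 0.216, 0.976, -0.0]
contact_force: [0.0, -0.7, -0.7]
gripper_width: 0.002
grasp_force: 0.0
```

```bash
python3 - <<'E'
from h import *
from station import bot
o=bot.get_obs(); p=wristT(o,bot.read_camera("wrist"))
print(o["eef_pos"],o["contact_force"])
u=proj(p,[.4745,-.207,.126])[0].astype(int); print(u)
a=p["pixels"][u[1]-40:u[1]+40,u[0]-40:u[0]+40,::-1]
cv2.imwrite("pics/c7.png",cv2.resize(a,(400,400),interpolation=cv2.INTER_CUBIC))
E
```

```text
[ 0.5153 -0.1424  0.251 ] [ 0.0195 -0.6703 -0.745 ]
[236 181]
```

View pics/c7.png

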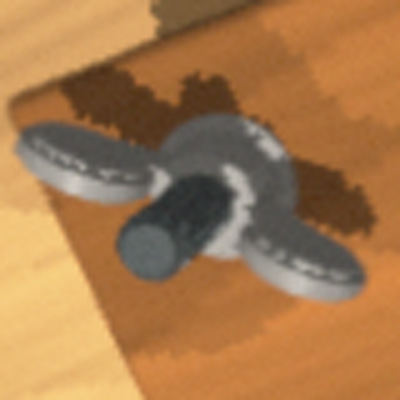

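The nut stands exactly as it did before the second push, with ears at (20,150) and (368,275), so it's at its stop. Handing in.

```bash
python3 -c "
from station import bot
print(bot.hand_in())"
```

```text
the job is handed in; nothing more can be done
None
```

The loose wing nut is screwed down to its stop, confirmed by a second light push that did not turn it further, and I handed the job in at about 18 s; the hand-in returned no verdict.

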